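# Reseat the rings of a lever arch file

### The job

Two lever arch boards lie on the workbench. On the one that holds the stack of card dividers the rings have caught half shut: lift its lever right up until the rings stand wide open, then press the lever all the way down again so that the rings close fully, and let go. Leave the other, bare board's lever as it is.

Things in the scene. Friction and masses are not known exactly. Their poses are not given: they have to be found in the camera images.
- card_file: Dark board 135x230 mm, 4 thick, fixed flat on the bench, yaw -0.35 to 0.1; steel 2-ring mechanism, stack of tabbed cards (top 17 mm up). Origin on the bench, near its middle; z up, rings at local y -15 and +65, x 0 to 36 mm, 71 high. Lever hinge line: parallel to local x through (40,-35,36) mm; lever points to local -y (right). The nearer or the farther of the two boards.
- card_file_lever (a joint): Its lever, rad: 0 = level, fully down, rings shut; 1.05 = stop, raised 60 degrees, rings wide open. Starts half caught at 0.20 to 0.35. Stiff hinge: it takes about 2 to 3 N at the grip, up or down, and stays wherever it is left. The ring arches move with it.
- card_file_grip (a point): Middle of the black finger grip on the lever's end, 70 mm from the hinge line: 28 mm along the lever, 18 wide (parallel to local x of the board: pinch across this from above), 14 thick. Lever bar 14 wide, 5 thick. With the lever at angle q it lies at board local (40, -35 - 70 cos q, 36 + 70 sin q) mm.
- bare_file_lever (a joint): Angle of the lever of the second, equal board, which holds no cards (only a pencil lies on it): 0 = fully down, where it starts. To be left as it is. (Note: a bicycle stands on the floor to the right of the bench, its upper parts above bench height: from the start rise straight up to about z = 0.5 m before crossing over to the bench.)

How it is judged:
By the outcome, as a careful person would: the job done as asked, in the order asked, and still so for the second after the job is handed in, with the robot touching nothing.
It also fails if it takes over 42 s, if anything falls off the work surface, if the arm or the gripper's body presses on something with over 40 N, if the wrist force passes 120 N, or if a joint passes its speed limit or range.

### The arm

A 6-joint arm with a two-finger parallel gripper is mounted at the origin on the work surface; the furniture and walls round the work are solid. World frame = base frame: x ahead of the robot, y to its left, z up, the work surface at z = 0. Lengths are in m, angles in rad, forces in N, time in s.
With the tool pointing down it reaches from about 0.4 to 0.825 m from the base axis. Payload 7 kg.
Tool frame: the origin (TCP) lies at the very end of the fingers, on their centre line; the grasp point (between the pads) lies 19 mm behind it; z points along the fingers, y is the line along which they close (so a half turn about z gives the same grasp; the last joint's range is limited). The gripper opens to 88 mm and grips with 3 to 60 N. Pads are 19 mm wide; open, the fingers measure 130 mm over their backs; the gripper's body (78 mm by 193 mm) begins 47 mm behind the grasp point.
Start: joints at [-1.003, 0.359, 0.012, 0, -1.224, -0.288], TCP at [0.186, -0.649, 0.227] pointing down, gripper open.
Joint ranges: [-3.07, 3.07], [-1.43, 2.12], [-1.02, 1.25], [-3.03, 1.67], [-3.05, -0], [-3.03, 3.03]. Speed limits (rad/s): [2.39, 2.39, 3.01, 3.14, 3.14, 3.14].

### API

Orientations are given as a rotation vector (axis times angle).
In Python, from cell import readout, camera, camera_params, job gives the robot as it stands. The module is installed in compiled form; this text tells all that it offers.
- The arm moves only by the tool drive_tool, never from a script. Its argument "deltas" is a list that holds one entry, the list of rows, each a list of 7 numbers: the turn, a rotation vector about the world's x, y, z in degrees, then the shift along the world's x, y, z in mm, then the closure, from 0 (fully open) to 1 (shut). A call has 1 to 12 rows; each row is the pose to reach, as a shift and turn from the pose commanded when the call began; what a row does not reach only later rows make up. A row lasts 1/12 s, in which the tool goes at most 41.7 mm and 7.16 degrees, less where a joint would pass 70% of its speed; a pose out of reach is approached as far as the arm can. A call with a gripper value outside its range is refused whole. The fingers move at their own pace and stop on an object; "squeeze" is the grip in N (left out, the last holds). Time passes only in rows, so rows that repeat a pose let the fingers close. It gives the time, the measured TCP pose, the force, the opening and the grip force at its end, in the units of the state.
- readout.get_state(): the state, without advancing time (a new reading comes with each control period).
- camera(name): name is "scene" or "top" or "wrist"; returns the picture (400x640x3 uint8, red, green, blue); there is no depth.
- camera_params(name): a dict with "K" (3x3 intrinsics, pixels), "eye" and "orientation" of the camera in the world. Camera axes: x right, y down, z forward; pixel columns grow to the right and rows downward; lengths in m; the calibration is good to about 2 mm. A picture is of the moment at which its call begins: read the wrist's pose just before it. camera_params takes no time and is no camera call; for the wrist camera it gives the pose at the moment of the call.
- job.sign_off(): hands the job in; it is judged then, once.
The state is a dict: "time_s": time; "q": joint angles; "qd": joint speeds; "tau": joint torques, N m; "eef_pos": TCP position; "ee_rot": TCP orientation; "ft_force": force on the tool from outside, world axes, zero at the start; "ft_torque": the same for the moment, N m; "grip_width": opening from 0.0 (shut) to 1.0 (fully open); "finger_force": force on a finger pad.
Only numpy, scipy, OpenCV 4.12 (cv2) and the standard library are available. Lean on these libraries where they do the work, as an engineer would, in place of code of your own. Each camera call takes 0.05 s, during which the arm holds its last target. There are 200 camera calls.

## Working session

There is one attempt and no reset: what is moved stays moved. The work goes in short steps, Python scripts to look and compute and a tool call to move; the robot and the scene stay as the last step left them, time stands still between calls to the robot, and variables do not carry over. Pictures are saved under pics/ and viewed, at most 10 in all, crops included, and the job is handed in when it is done.

Besides the shell and the picture viewer there is one more tool, called after "Request:" by a JSON object that holds its "name" and its "arguments", one argument or row to a line. drive_tool: Moves the arm, as the interface text tells. Its arguments: {"type":"object","properties":{"deltas":{"type":"array"},"squeeze":{"type":"number"}},"required":["deltas"]}

```bash
mkdir -p pics; python3 - <<'E'
from cell import readout,camera,camera_params
import cv2
for n in("scene","top"):
    p=camera_params(n);print(n,p)
    cv2.imwrite(f"pics/{n}0.png",camera(n)[:,:,::-1])
s=readout.get_state();print(s)
E
```

```text
scene {'K': array([[389.83972823,   0.        , 315.67948876],
       [  0.        , 389.83972823, 206.07932866],
       [  0.        ,   0.        ,   1.        ]]), 'eye': array([0.8123292 , 0.55694815, 0.74636748]), 'orientation': array([-0.74868937, -2.76816809,  0.87373698])}
top {'K': array([[396.8205221 ,   0.        , 326.31149944],
       [  0.        , 396.8205221 , 204.91473168],
       [  0.        ,   0.        ,   1.        ]]), 'eye': array([0.45240016, 0.12638579, 0.91071106]), 'orientation': array([-2.13829037,  2.13081081, -0.16087716])}
{'time_s': 0.1, 'q': array([-1.00291888e+00,  3.59331142e-01,  1.11682455e-02, -2.92429033e-04,
       -1.22414022e+00, -2.88081810e-01]), 'qd': array([-0.00109489, -0.00074979,  0.00156689,  0.00302556,  0.0007246 ,
       -0.00010949]), 'tau': array([-2.95142898e-03, -5.84163702e+01,  2.93753368e+01,  7.01536596e+00,
        1.02256189e-02, -4.84033421e-05]), 'eef_pos': array([ 0.18624078, -0.64833924,  0.22571676]), 'ee_rot': array([ 4.37862466e-01, -3.11054948e+00, -2.33235365e-03]), 'ft_force': array([ 0.17583082,  0.31727068, -0.42017429]), 'ft_torque': array([ 0.05060134, -0.03763442, -0.00995994]), 'finger_force': 0.0, 'grip_width': 1.0042838102084228}
```

View pics/scene0.png

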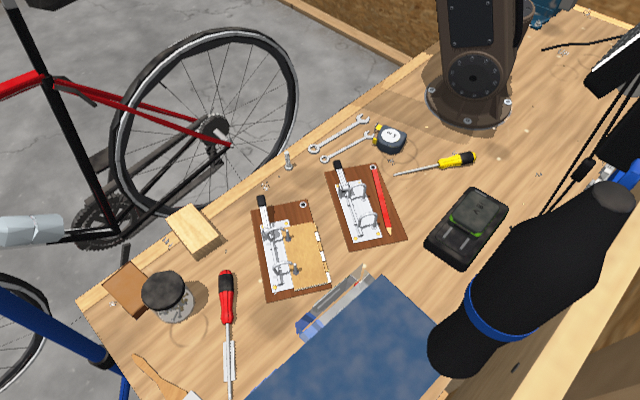

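View pics/top0.png

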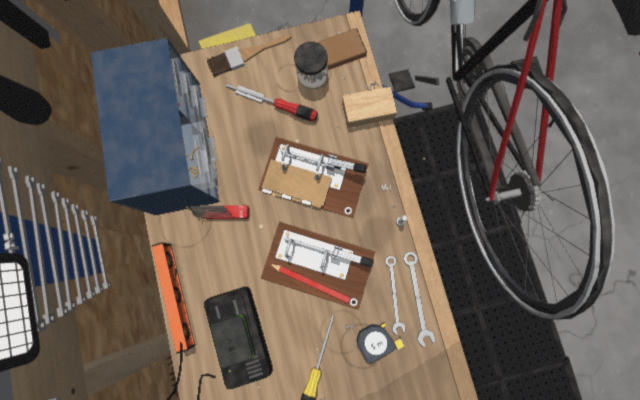

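The board with the cards is the farther one (top view around (313,177), scene around (290,250)). Its lever points to -y, with the grip near top (357,166) and scene (263,202). I'll enlarge both.

```bash
python3 - <<'E'
import cv2
a=cv2.imread("pics/scene0.png")[185:310,240:340];b=cv2.imread("pics/top0.png")[130:225,250:380]
cv2.imwrite("pics/sc.png",cv2.resize(a,None,fx=4.8,fy=4.8,interpolation=cv2.INTER_CUBIC))
cv2.imwrite("pics/tc.png",cv2.resize(b,None,fx=6,fy=6,interpolation=cv2.INTER_CUBIC))
E
```

```text
(no output)
```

View pics/sc.png

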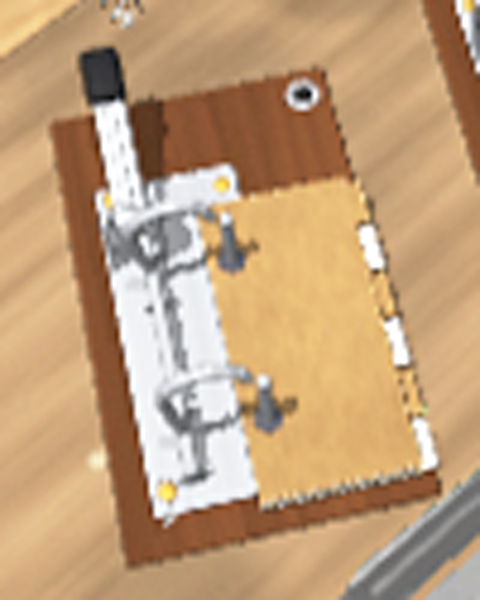

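View pics/tc.png

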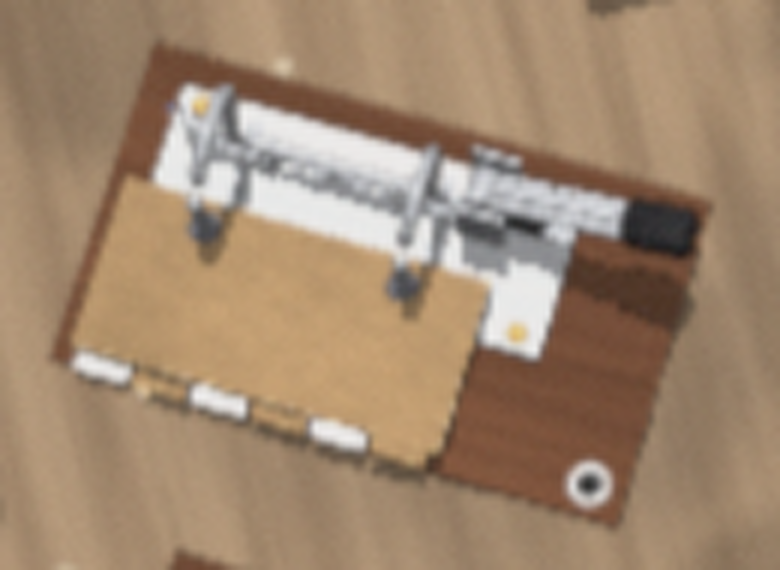

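```bash
cat >h.py <<'E'
import numpy as np
from scipy.spatial.transform import Rotation as R
from scipy.optimize import least_squares
from cell import camera_params
def ray(p,uv):
    d=np.linalg.inv(p["K"])@[uv[0],uv[1],1.]
    return p["eye"],R.from_rotvec(p["orientation"]).apply(d/np.linalg.norm(d))
def onz(p,uv,z):
    e,d=ray(p,uv);return e+d*(z-e[2])/d[2]
def proj(p,X):
    c=R.from_rotvec(p["orientation"]).inv().apply(np.asarray(X)-p["eye"]);c=c@p["K"].T
    return c[...,:2]/c[...,2:]
def tri(obs):
    A=0;b=0
    for p,uv in obs:
        e,d=ray(p,uv);M=np.eye(3)-np.outer(d,d);A=A+M;b=b+M@e
    return np.linalg.solve(A,b)
E
python3 - <<'E'
from h import *
S,T=camera_params("scene"),camera_params("top")
s=lambda a:np.array(a)/4.8+[240,185]-.4
t=lambda a:np.array(a)/6+[250,130]-.4
# +x+y, +x-y, -x-y, -x+y
ct=t([(157,43),(710,205),(618,527),(55,360)]);cs=s([(128,565),(52,122),(322,68),(440,492)])
for p,c in((T,ct),(S,cs)):
    P=np.array([onz(p,u,.004) for u in c]);print(P.round(4).tolist(),P.mean(0).round(4))
    v=P[0]-P[1]+P[3]-P[2];print("yaw",np.arctan2(-v[0],v[1]), np.linalg.norm(P[0]-P[1]),np.linalg.norm(P[0]-P[3]))
g=tri([(T,t((660,227))),(S,s((103,76)))]);print("grip",g,[proj(p,g) for p in(T,S)],t((660,227)),s((103,76)))
Pa=np.vstack([ct,cs])
def mod(v):
    x,y,w,q=v;M=R.from_euler("z",w)
    f=lambda L:M.apply(np.array(L,float)/1000)+[x,y,0]
    C=f([(67.5,115,4),(67.5,-115,4),(-67.5,-115,4),(-67.5,115,4)])
    return C,f([(40,-35-70*np.cos(q)-7*np.sin(q),36+70*np.sin(q)+7*np.cos(q))])
def res(v):
    C,G=mod(v);return np.vstack([proj(T,C)-ct,proj(S,C)-cs,proj(T,G)-t((660,227)),proj(S,G)-s((103,76))]).ravel()
r=least_squares(res,[.6,.1,-.2,.3]);print(r.x,r.fun.reshape(-1,2).round(2).tolist(),mod(r.x)[1])
E
```

```text
[[0.762, 0.2557, 0.004], [0.6961, 0.0371, 0.004], [0.5689, 0.074, 0.004], [0.6336, 0.2923, 0.004]] [0.6652 0.1648 0.004 ]
yaw -0.29041678988548975 0.22827123141172864 0.13347698006740633
[[0.7625, 0.2564, 0.004], [0.697, 0.0379, 0.004], [0.5693, 0.076, 0.004], [0.6345, 0.2941, 0.004]] [0.6658 0.1661 0.004 ]
yaw -0.2908325305174889 0.22811084076203922 0.1333528206094233
grip [0.67415554 0.0607841  0.0533739 ] [array([359.50867482, 167.56418012]), array([260.90018079, 200.3989517 ])] [359.6        167.43333333] [261.05833333 200.43333333]
[ 0.66559446  0.16608402 -0.28821244  0.00589225] [[-0.6, -0.41], [0.2, -0.61], [-0.45, 0.29], [-1.4, 0.01], [-0.08, 0.44], [-0.48, -0.27], [0.21, -0.5], [0.78, 0.34], [2.6, 1.28], [-0.87, 0.43]] [[0.67408814 0.05400697 0.04341233]]
```

Card board: centre ≈(0.666, 0.166), yaw ≈ -0.29. Grip ≈(0.674, 0.061, 0.05). I'll rise first, then cross.

Request:
{"name": "drive_tool", "arguments": {
  "deltas": [
    [[0,0,0,0,0,40,0],[0,0,0,0,0,80,0],[0,0,0,0,0,120,0],[0,0,0,0,0,160,0],[0,0,0,0,0,200,0],[0,0,0,0,0,240,0],[0,0,0,0,0,280,0],[0,0,0,0,0,290,0],[0,0,0,0,0,290,0]]
  ],
  "squeeze": 25
}}

```text
time_s: 0.85
eef_pos: [0.1863, -0.6493, 0.5207]
ee_rot: [-0.437, 3.109, -0.009]
ft_force: [-0.4, 0.6, -0.6]
grip_width: 0.999
finger_force: 0.0
```

Request:
{"name": "drive_tool", "arguments": {
  "deltas": [
    [[0,0,5,20,30,0,0],[0,0,10,40,60,0,0],[0,0,14,60,90,0,0],[0,0,18,80,120,0,0],[0,0,22,100,150,0,0],[0,0,26,120,180,0,0],[0,0,30,140,210,0,0],[0,0,34,160,240,0,0],[0,0,38,180,270,0,0],[0,0,42,200,300,0,0],[0,0,46,220,330,0,0],[0,0,50,240,360,0,0]]
  ]
}}

```text
time_s: 1.85
eef_pos: [0.4267, -0.2869, 0.5158]
ee_rot: [1.716, -2.631, -0.002]
ft_force: [1.0, -0.1, 0.4]
grip_width: 0.998
finger_force: 0.0
```

Request:
{"name": "drive_tool", "arguments": {
  "deltas": [
    [[0,0,4,22,30,0,0],[0,0,7,44,60,0,0],[0,0,7,66,90,0,0],[0,0,7,88,120,0,0],[0,0,7,110,150,0,0],[0,0,7,132,180,0,0],[0,0,7,154,210,0,0],[0,0,7,176,240,0,0],[0,0,7,198,270,0,0],[0,0,7,220,300,0,0],[0,0,7,240,330,0,0],[0,0,7,247,348,0,0]]
  ]
}}

```text
time_s: 2.85
eef_pos: [0.6752, 0.0627, 0.5128]
ee_rot: [1.869, -2.52, -0.004]
ft_force: [0.1, -0.2, -1.7]
grip_width: 1.001
finger_force: 0.0
```

Request:
{"name": "drive_tool", "arguments": {
  "deltas": [
    [[0,0,0,0,0,-40,0],[0,0,0,0,0,-80,0],[0,0,0,0,0,-120,0],[0,0,0,0,0,-160,0],[0,0,0,0,0,-200,0],[0,0,0,0,0,-240,0],[0,0,0,0,0,-280,0],[0,0,0,0,0,-310,0],[0,0,0,0,0,-310,0],[0,0,0,0,0,-310,0]]
  ]
}}

```text
time_s: 3.68
eef_pos: [0.6724, 0.0587, 0.2052]
ee_rot: [1.867, -2.522, -0.001]
ft_force: [0.6, 0.1, 0.9]
grip_width: 0.997
finger_force: 0.0
```

```bash
python3 - <<'E'
from h import *
from cell import camera,readout
import cv2,pickle
s=readout.get_state();print(s["time_s"],s["eef_pos"],s["ee_rot"],s["q"],R.from_rotvec(s["ee_rot"]).as_matrix()[:,1])
p=camera_params("wrist");I=camera("wrist");print(p["K"][0],p["eye"])
pickle.dump(p,open("w1.pkl","wb"));cv2.imwrite("pics/w1.png",I[:,:,::-1])
E
```

```text
3.6833 [0.67236424 0.05867162 0.20521082] [ 1.86692534e+00 -2.52153731e+00 -1.23228856e-03] [ 3.75378653e-01  3.73673746e-01 -1.50245596e-02  3.40124194e-04
 -1.18630748e+00 -6.71656426e-01] [-0.95646141  0.29184238  0.00309927]
[337.09105083   0.         324.68316919] [ 0.64992312 -0.01423036  0.36399866]
```

View pics/w1.png

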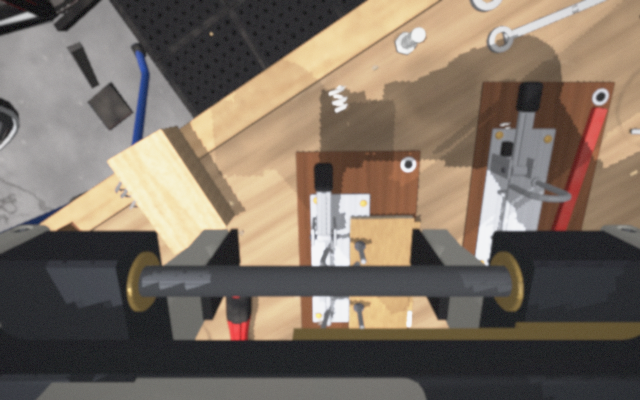

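Wrist view: card board on the left (top corners (297,152) and (420,152)), black grip at about (323.5,177), spanning x 314–333 and y 163–191.

```bash
python3 - <<'E'
from h import *
import pickle
W=pickle.load(open("w1.pkl","rb"));S,T=camera_params("scene"),camera_params("top")
o=[(T,(359.6,167.4)),(S,(261.06,200.4)),(W,(323.5,177))]
for k in(o,o[:2],o[::2],o[1:]):
    g=tri(k);print(g.round(4),[(proj(p,g)-u).round(1).tolist() for p,u in k])
print([onz(W,u,.004).round(4) for u in((297,152),(420,152))])
for z in(.05,.06):print(np.linalg.norm(onz(W,(314,177),z)-onz(W,(333,177),z)),[onz(p,u,z).round(4).tolist() for p,u in o])
E
```

```text
[0.6736 0.0602 0.0525] [[0.2, 0.5], [-0.0, -0.0], [-0.9, 0.8]]
[0.6742 0.0608 0.0535] [[-0.1, 0.1], [-0.2, -0.0]]
[0.6735 0.06   0.0536] [[0.3, 0.4], [-0.8, 0.9]]
[0.6731 0.0598 0.0516] [[0.2, -0.0], [-0.5, 0.0]]
[array([0.6953, 0.0364, 0.004 ]), array([0.5685, 0.0751, 0.004 ])]
0.01822126944141039 [[0.6754, 0.0603, 0.05], [0.6732, 0.0586, 0.05], [0.6727, 0.0603, 0.05]]
0.01764097175302678 [[0.6728, 0.0611, 0.06], [0.6752, 0.0657, 0.06], [0.672, 0.0579, 0.06]]
```

Request:
{"name": "drive_tool", "arguments": {
  "deltas": [
    [[0,0,0,1,1,-35,0],[0,0,0,1,1,-70,0],[0,0,0,1,1,-105,0],[0,0,0,1,1,-130,0.5],[0,0,0,1,1,-150,0.5],[0,0,0,1,1,-165,0.5],[0,0,0,1,1,-175,0.5],[0,0,0,1,1,-175,0.5],[0,0,0,1,1,-175,0.5]]
  ]
}}

```text
time_s: 4.48
eef_pos: [0.6757, 0.0606, 0.0333]
ee_rot: [-1.869, 2.523, -0.002]
ft_force: [0.3, 0.6, 0.0]
grip_width: 0.608
finger_force: 0.0
```

```bash
python3 - <<'E'
from h import *
from cell import camera,readout
import cv2
s=readout.get_state();print(s["time_s"],s["eef_pos"],s["ft_force"],s["grip_width"])
I=camera("wrist")[100:400,160:500];J=camera("scene")[130:290,160:360]
I=cv2.resize(I,(680,600))[:300];J=cv2.resize(J,(375,300))
J2=cv2.resize(J,(680,290)) if 0 else J
o=np.zeros((600,680,3),np.uint8);o[:300]=I;o[300:,:375]=J
cv2.imwrite("pics/g1.png",o[:,:,::-1])
E
```

```text
4.4833 [0.67569738 0.06059954 0.03327363] [0.34781589 0.57811584 0.04845113] 0.6079806311544925
```

View pics/g1.png

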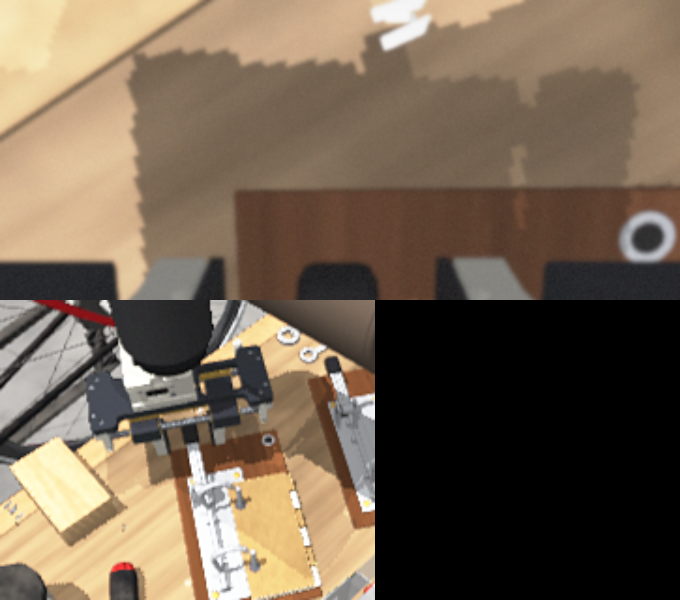

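The grip lies between the fingers, about 2 mm toward -x of their centre (298–378 px against pads at 222 and 436). I'll correct for that and close.

Request:
{"name": "drive_tool", "arguments": {
  "deltas": [
    [[0,0,0,-2,0,-1,0.5],[0,0,0,-2,0,-1,1],[0,0,0,-2,0,-1,1],[0,0,0,-2,0,-1,1],[0,0,0,-2,0,-1,1],[0,0,0,-2,0,-1,1],[0,0,0,-2,0,-1,1],[0,0,0,-2,0,-1,1]]
  ],
  "squeeze": 25
}}

```text
time_s: 5.25
eef_pos: [0.6737, 0.06, 0.0311]
ee_rot: [-1.869, 2.523, -0.002]
ft_force: [4.3, -3.2, 0.5]
grip_width: 0.204
finger_force: 25.0
```

Request:
{"name": "drive_tool", "arguments": {
  "deltas": [
    [[0,0,0,0,1,5,1],[0,0,0,1,3,10,1],[0,0,0,1,5,15,1],[0,0,0,2,7,20,1],[0,0,0,3,10,24,1],[0,0,0,4,12,28,1],[0,0,0,5,16,33,1],[0,0,0,6,19,36,1],[0,0,0,7,23,40,1],[0,0,0,8,27,43,1],[0,0,0,9,29,45,1],[0,0,0,9,29,45,1]]
  ]
}}

```text
time_s: 6.25
eef_pos: [0.6822, 0.0889, 0.0752]
ee_rot: [1.87, -2.525, 0.002]
ft_force: [5.9, -2.5, -4.0]
grip_width: 0.203
finger_force: 25.0
```

```bash
python3 - <<'E'
from cell import camera,readout
import cv2
J=camera("scene")[150:310,190:390]
cv2.imwrite("pics/l1.png",cv2.resize(J,(750,600),interpolation=cv2.INTER_CUBIC)[:,:,::-1])
s=readout.get_state();print(s["eef_pos"],s["ft_force"],s["ft_torque"])
E
```

```text
[0.68216441 0.08890756 0.07520054] [ 5.53810702 -3.49941524 -3.695328  ] [-1.15424988 -1.80558193  0.07092551]
```

View pics/l1.png

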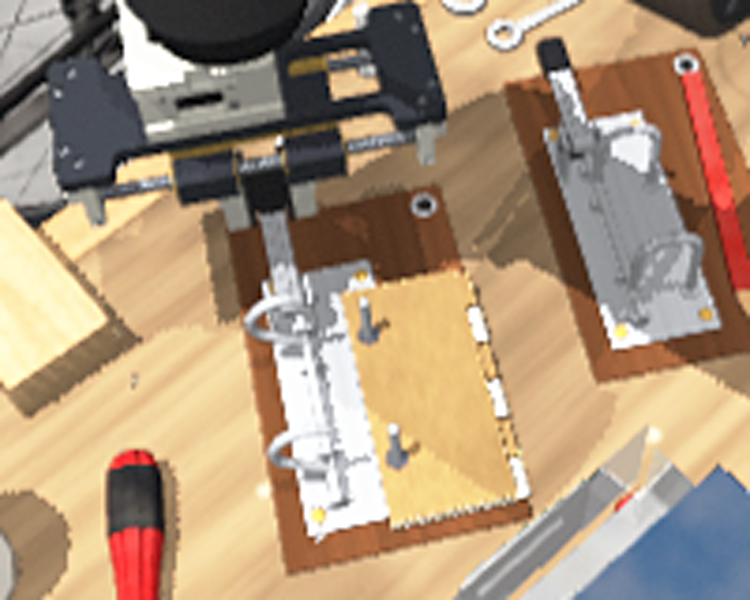

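The lever is held in the fingers near 0.97 rad and both ring arches have swung open. I'll push on to the stop.

Request:
{"name": "drive_tool", "arguments": {
  "deltas": [
    [[0,0,0,1,2,1,1],[0,0,0,1,4,2,1],[0,0,0,2,6,4,1],[0,0,0,2,7,5,1],[0,0,0,3,8,5,1],[0,0,0,3,8,5,1]]
  ]
}}

```text
time_s: 6.8
eef_pos: [0.684, 0.0953, 0.0794]
ee_rot: [1.867, -2.523, 0.001]
ft_force: [4.3, -8.0, -5.1]
grip_width: 0.205
finger_force: 25.0
```

Request:
{"name": "drive_tool", "arguments": {
  "deltas": [
    [[0,0,0,1,2,1,1],[0,0,0,1,3,2,1],[0,0,0,2,5,3,1],[0,0,0,2,5,3,1],[0,0,0,2,5,3,1]]
  ]
}}

```text
time_s: 7.22
eef_pos: [0.6839, 0.0958, 0.0797]
ee_rot: [1.859, -2.519, 0.002]
ft_force: [8.9, -24.1, -16.2]
grip_width: 0.202
finger_force: 25.0
```

```bash
python3 - <<'E'
from cell import camera,readout
import cv2
J=camera("scene")[150:310,190:390]
cv2.imwrite("pics/l2.png",cv2.resize(J,(750,600),interpolation=cv2.INTER_CUBIC)[:,:,::-1])
s=readout.get_state();print(s["eef_pos"],s["ft_force"],s["ft_torque"])
E
```

```text
[0.68392467 0.0957798  0.07965455] [  9.03620124 -23.79320191 -17.27277591] [-8.45217792 -3.0788817   0.07409066]
```

View pics/l2.png

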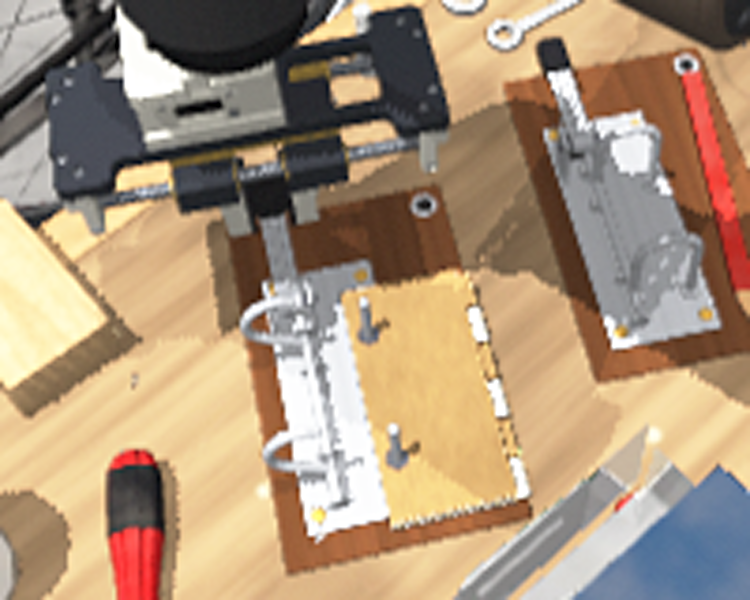

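The scene shows the rings wide open. The force jumped to about 30 N with no further motion, so the lever is on its stop. Now I'll press it back down along the arc.

Request:
{"name": "drive_tool", "arguments": {
  "deltas": [
    [[0,0,0,-2,-6,-4,1],[0,0,0,-4,-14,-10,1],[0,0,0,-6,-18,-13,1],[0,0,0,-7,-22,-17,1],[0,0,0,-8,-28,-25,1],[0,0,0,-10,-33,-34,1],[0,0,0,-11,-37,-44,1],[0,0,0,-12,-39,-54,1],[0,0,0,-12,-40,-60,1],[0,0,0,-12,-40,-64,1],[0,0,0,-12,-40,-66,1],[0,0,0,-12,-40,-66,1]]
  ]
}}

```text
time_s: 8.27
eef_pos: [0.674, 0.0611, 0.0175]
ee_rot: [1.868, -2.524, 0.001]
ft_force: [1.1, -7.2, 1.0]
grip_width: 0.204
finger_force: 25.0
```

Request:
{"name": "drive_tool", "arguments": {
  "deltas": [
    [[0,0,0,0,0,-2,1],[0,0,0,0,0,-4,1],[0,0,0,0,0,-4,1],[0,0,0,0,0,-4,1]]
  ]
}}

```text
time_s: 8.6
eef_pos: [0.6741, 0.0612, 0.0144]
ee_rot: [1.869, -2.524, 0.001]
ft_force: [-1.9, -7.0, 7.2]
grip_width: 0.203
finger_force: 25.0
```

Request:
{"name": "drive_tool", "arguments": {
  "deltas": [
    [[0,0,0,0,0,-2,1],[0,0,0,0,0,-4,1],[0,0,0,0,0,-4,1],[0,0,0,0,0,-4,1]]
  ]
}}

```text
time_s: 8.93
eef_pos: [0.6743, 0.0612, 0.0134]
ee_rot: [1.871, -2.523, 0.002]
ft_force: [-10.5, -4.6, 27.6]
grip_width: 0.202
finger_force: 25.0
```

The force rose to 28 N with only 1 mm of travel, so the lever is on its lower stop. I'll ease the press, open, and rise.

Request:
{"name": "drive_tool", "arguments": {
  "deltas": [
    [[0,0,0,0,0,3,1],[0,0,0,0,0,5,1],[0,0,0,0,0,5,0.4],[0,0,0,0,0,5,0.4],[0,0,0,0,0,5,0.4],[0,0,0,0,0,5,0.4],[0,0,0,0,0,5,0.4]]
  ]
}}

```text
time_s: 9.52
eef_pos: [0.6742, 0.0625, 0.0144]
ee_rot: [1.869, -2.525, -0.0]
ft_force: [0.1, 0.3, 0.6]
grip_width: 0.521
finger_force: 0.0
```

Request:
{"name": "drive_tool", "arguments": {
  "deltas": [
    [[0,0,0,0,0,15,0.4],[0,0,0,0,0,40,0.4],[0,0,0,0,0,75,0.4],[0,0,0,0,0,115,0.4],[0,0,0,0,0,155,0.4],[0,0,0,-10,-30,190,0.4],[0,0,0,-20,-60,190,0.4],[0,0,0,-30,-90,190,0.4],[0,0,0,-30,-90,190,0.4],[0,0,0,-30,-90,190,0.4]]
  ]
}}

```text
time_s: 10.35
eef_pos: [0.6438, -0.0291, 0.2051]
ee_rot: [-1.866, 2.526, -0.0]
ft_force: [-0.2, 0.7, 0.4]
grip_width: 0.6
finger_force: 0.0
```

```bash
python3 - <<'E'
from cell import camera,readout
import cv2
J=camera("scene")[150:310,190:390]
cv2.imwrite("pics/e.png",cv2.resize(J,(750,600),interpolation=cv2.INTER_CUBIC)[:,:,::-1])
s=readout.get_state();print(s["time_s"],s["eef_pos"],s["ft_force"])
E
```

```text
10.4 [ 0.64423441 -0.02818371  0.20478233] [-0.01518648  1.07249179 -0.21615479]
```

View pics/e.png

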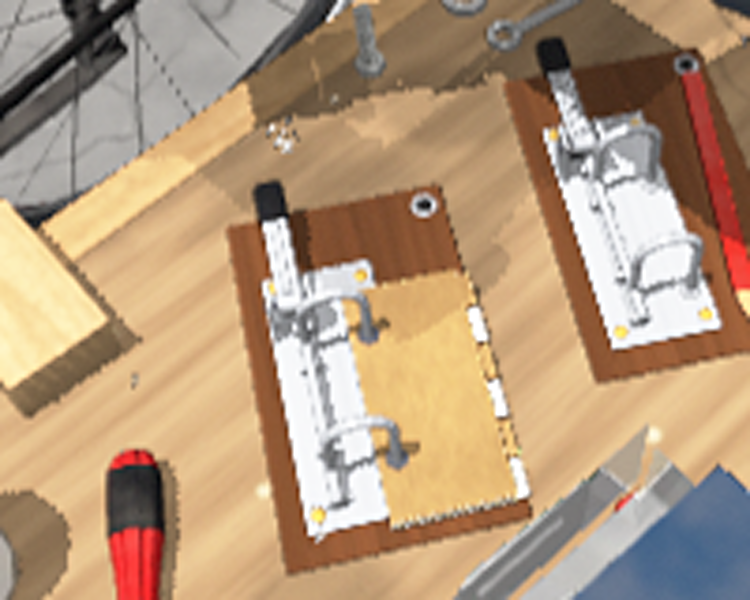

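The lever is down, the ring arches meet their posts at (368,335) and (397,460), and the bare board is unchanged. The arm is clear, so I'll hand in.

```bash
python3 -c "
from cell import job
print(job.sign_off())"
```

```text
the job is handed in; nothing more can be done
None
```

I lifted the card board's lever to its upper stop with the rings wide open, pressed it fully down so the rings closed, and let go; I left the bare board alone and handed the job in at about 10.4 s. The sign-off returned no verdict.

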